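Set the blue drying box's stay to its middle hole

ROBOT

A 6-joint arm with a two-finger parallel gripper is mounted at the origin on the work surface. World frame = base frame: x ahead of the robot, y to its left, z up, the work surface at z = 0. Lengths are in m, angles in rad, forces in N, time in s.
With the tool pointing down it reaches from about 0.325 to 0.85 m from the base axis. Payload 15.5 kg.
Tool frame: the origin (TCP) lies on the centre line of the jaws, within the pads' length; the fingertips stand 8 mm ahead of it and the grasp point (between the pads) lies 11 mm behind it; x points along the fingers, y is the direction in which the jaws open and shut, and the axes are right-handed (so a half turn about x gives the same grasp; the last joint's range is limited). The gripper opens to 91 mm and grips with 3 to 60 N. Pads are 32 mm wide; open, the fingers measure 118 mm over their backs; the gripper's body (76 mm by 178 mm) begins 60 mm behind the grasp point.
Start: joints at [-1.438, 0.494, 1.345, -0, 1.302, -0.096], TCP at [0.141, -0.609, 0.222] pointing down, gripper open.
Joint ranges: [-2.91, 2.91], [-0.82, 2.16], [0.22, 2.67], [-1.22, 4.37], [0.12, 2.79], [-3.08, 3.08]. Speed limits (rad/s): [1.89, 1.89, 2.57, 3.01, 3.01, 3.01].

INTERFACE

Orientations are given as a unit quaternion [x, y, z, w].
In Python, from station import manip gives the robot as it stands. The module is installed in compiled form; this text tells all that it offers.
- The arm moves only by the tool jog_arm, never from a script. Its argument "deltas" is a list of rows, each an object with "linear": the shift along the world's x, y, z in cm, a list of three; "angular": the turn, a rotation vector about the world's x, y, z in rad, a list of three; "grip": the opening, from 0 (shut) to 1 (fully open). A call has 1 to 12 rows; each row is the pose to reach, as a shift and turn from the pose commanded when the call began; what a row does not reach only later rows make up. A row lasts 1/8 s, in which the tool goes at most 62.5 mm and 10.7 degrees, less where a joint would pass 70% of its speed; a pose out of reach is approached as far as the arm can. A call with a gripper value outside its range is refused whole. The fingers move at their own pace and stop on an object; "newtons" is the grip in N (left out, the last holds). Time passes only in rows, so rows that repeat a pose let the fingers close. It gives the time, the measured TCP pose, the force and the opening at its end, in the units of the state.
- manip.state(): the state, without advancing time (a new reading comes with each control period).
- manip.grab_frame(name): name is "scene" or "top"; returns a dict with "frame" (480x640x3 uint8, red, green, blue), "K" (3x3 intrinsics, pixels), "view" (4x4, takes a point from world to camera coordinates). Camera axes: x right, y down, z forward; pixel columns grow to the right and rows downward; lengths in m; the calibration is good to about 2 mm. A picture is of the moment at which its call begins. There is no depth.
- manip.close_job(): hands the job in, once; it reports no verdict.
The state is a dict: "time": time; "joints": joint angles; "joint_vel": joint speeds; "joint_torque": joint torques, N m; "tcp_pos": TCP position; "eef_rot": TCP orientation; "contact_force": force on the tool from outside, world axes, zero at the start; "wrist_torque": the same for the moment, N m; "width": finger opening in m.
Only numpy, scipy, OpenCV 4.12 (cv2) and the standard library are available. Lean on these libraries where they do the work, as an engineer would, in place of code of your own. Each camera call takes 0.05 s, during which the arm holds its last target.

TASK

The door of the blue drying box stands too wide open. Take its stay by the black knob, lift it off the pin on the box's roof and drop the stay's middle hole over that pin, so that the bar lies flat again and the door is left half open. Leave the yellow box's stay as it is.

Things in the scene. Friction and masses are not known exactly. Their poses are not given: they have to be found in the camera images.
- blue_pin (a point): Brass pin, 10 mm thick, on the roof of the blue drying box (240 x 220, 150 mm tall, door on the side away from the robot). Point: its foot, 156 mm above the table, level with the underside of the flat-lying stay; it rises 12 mm from there. x points to the door side, z up. With the middle hole on the pin, the knob stands at x -99.8, y -5.5 mm from this point in these axes, bar turned +0.055 rad.
- blue_knob (a point): Black knob on the free end of the blue box's stay: 24 mm thick, 30 mm tall, on a 16 mm thick, 12 mm tall neck. Point: middle of the black part, 27 mm above the bar's top, 33 mm above its underside. x runs along the bar to the door, y across it, z up. The knob is 225 mm from the swivel on the door's top edge. Lifting it 42 mm clears the pin; gripped across the bar, it tips between the fingers.
- blue_hole (a point): Middle one of three 28 mm holes in the blue box's aluminium stay (44 mm wide, 6 mm thick, 0.15 kg; holes 80, 125, 170 mm from the swivel; the last one starts on the pin). Point: the hole's centre on the bar's underside, 100 mm from the knob. Axes as the knob's. The stay tips and turns freely on the swivel and falls flat when let go; the door follows it with slight friction (about 0.5 N).
- yellow_knob (a point): Black knob of the stay on the yellow drying box beside the blue one, the same in every size; its door is shut, with the hole nearest the swivel on its pin. Not to be moved. Point and axes as for the blue knob.

How it is judged:
On the way:
1. the blue stay is lifted until its middle hole is higher than the pin's tip (z of blue_hole in the frame of blue_pin above 0.012 m), for 0.1 s.
At the end, for the whole second after the job is handed in: The middle hole of the blue box's stay is over the pin (centre within 13 mm of the pin) with the bar lying flat (within 4 mm of its resting height), and the yellow box's knob is within 20 mm of where it was (horizontal distance between blue_hole and blue_pin below 0.013 m and z of blue_hole in the frame of blue_pin below 0.004 m and distance of yellow_knob from where it was at the start of the episode below 0.02 m); the robot touches nothing.
It fails at once if the yellow box's stay is moved more than 20 mm (distance of yellow_knob from where it was at the start of the episode above 0.02 m).
It also fails if it takes over 38 s, if anything falls off the work surface, if the arm or the gripper's body presses on something with over 40 N, if the wrist force passes 120 N, or if a joint passes its speed limit or range.

## Working session

There is one attempt and no reset: what is moved stays moved. The work goes in short steps, Python scripts to look and compute and a tool call to move; the robot and the scene stay as the last step left them, time stands still between calls to the robot, and variables do not carry over. Pictures are saved under pics/ and viewed, and the job is handed in when it is done.

Besides the shell and the picture viewer there is one more tool, called after "Call:" in YAML: its name, and indented under it one key for each argument. jog_arm: Moves the arm, as the interface text tells. Its arguments: {"type":"object","properties":{"deltas":{"type":"array","items":{"type":"object","properties":{"linear":{"type":"array","items":{"type":"number"}},"angular":{"type":"array","items":{"type":"number"}},"grip":{"type":"number"}}}},"newtons":{"type":"number"}},"required":["deltas"]}

```bash
mkdir -p pics; cat > h.py <<'E'
import numpy as np,cv2,pickle
from station import manip
def grab(n,tag):
    f=manip.grab_frame(n); cv2.imwrite(f'pics/{tag}.png',f['frame'][:,:,::-1]); pickle.dump(f,open(f'pics/{tag}.pkl','wb')); return f
def ray(f,u,v):
    K,V=np.array(f['K']),np.array(f['view']); R,t=V[:3,:3],V[:3,3]
    d=R.T@np.linalg.inv(K)@np.array([u,v,1.]); return -R.T@t,d
def plane(f,u,v,z):
    c,d=ray(f,u,v); return c+d*(z-c[2])/d[2]
def tri(f1,p1,f2,p2):
    A=[];b=[]
    for f,p in((f1,p1),(f2,p2)):
        c,d=ray(f,*p); d=d/np.linalg.norm(d); P=np.eye(3)-np.outer(d,d); A.append(P); b.append(P@c)
    x=np.linalg.lstsq(np.vstack(A),np.hstack(b),rcond=None)[0]
    return x
def proj(f,X):
    V=np.array(f['view']); p=np.array(f['K'])@(V[:3,:3]@X+V[:3,3]); return p[:2]/p[2]
def load(tag): return pickle.load(open(f'pics/{tag}.pkl','rb'))
E
python3 - <<'E'
from h import *
for n in('scene','top'):
    f=grab(n,n+'0'); c,_=ray(f,0,0); print(n,c)
print(manip.state())
E
```

```text
scene [0.84151025 0.30804269 0.85948465]
top [ 0.38328153 -0.05971344  1.10739101]
{'time': 0.1, 'joints': array([-1.43849430e+00,  4.94125381e-01,  1.34605969e+00, -2.64706143e-06,
        1.30250600e+00, -9.55046423e-02]), 'joint_vel': array([ 0.0010013 , -0.00116816, -0.00088964, -0.00059631, -0.00033599,
        0.0006169 ]), 'joint_torque': array([ 1.76969555e-03, -8.80240560e+01, -3.82546413e+01,  7.08711566e-02,
        4.83218604e-02, -2.31121669e-05]), 'tcp_pos': array([ 0.14110638, -0.60852257,  0.22139841]), 'eef_rot': array([-0.70251657, -0.08075628,  0.70253266, -0.07997974]), 'contact_force': array([ 0.45058999,  0.69366766, -0.48300906]), 'wrist_torque': array([-0.03205379, -0.0400984 ,  0.09303055]), 'width': 0.09139153869625087}
```

View pics/scene0.png

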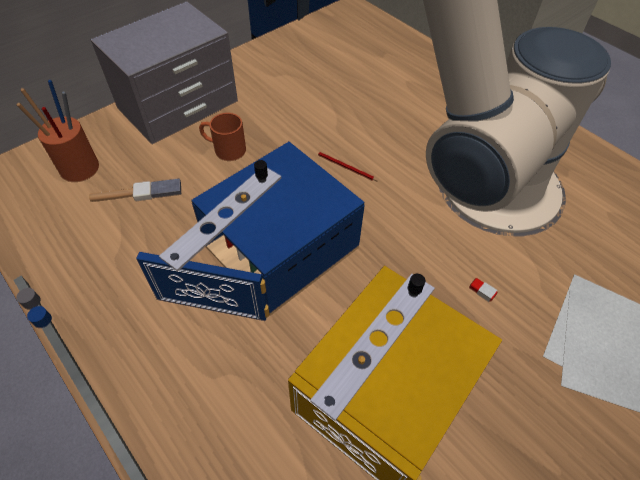

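View pics/top0.png

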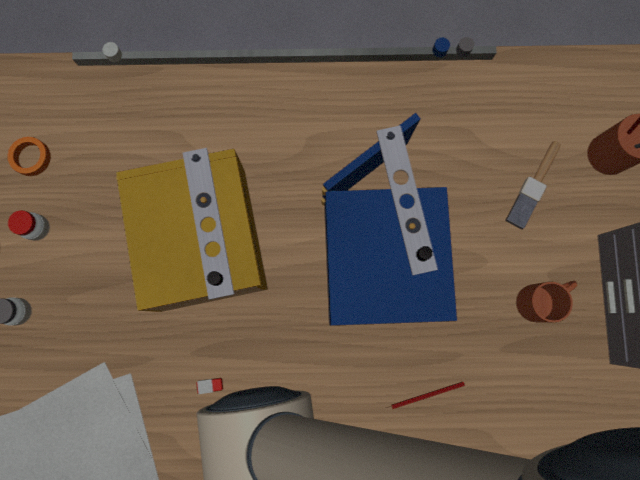

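The scene view shows the blue knob at about (261,170) with the pin at (243,197). In the top view the blue knob is at (424,254), the pin at (413,226), the middle hole at (407,201) and the swivel at (390,136). The yellow stay is well off to the left. Next I'll measure these precisely.

```bash
python3 - <<'E'
from h import *
s=load('scene0')['frame'];t=load('top0')['frame']
a=cv2.resize(s[150:280,150:300],None,fx=5,fy=4.4,interpolation=cv2.INTER_CUBIC)
b=cv2.resize(t[110:290,310:470],None,fx=3.3,fy=3.3,interpolation=cv2.INTER_CUBIC)
a=cv2.resize(s[150:280,150:300],None,fx=4.6,fy=4.6,interpolation=cv2.INTER_CUBIC)
cv2.imwrite('pics/za.png',a[:,:,::-1]);cv2.imwrite('pics/zb.png',b[:,:,::-1])
E
```

```text
(no output)
```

View pics/za.png

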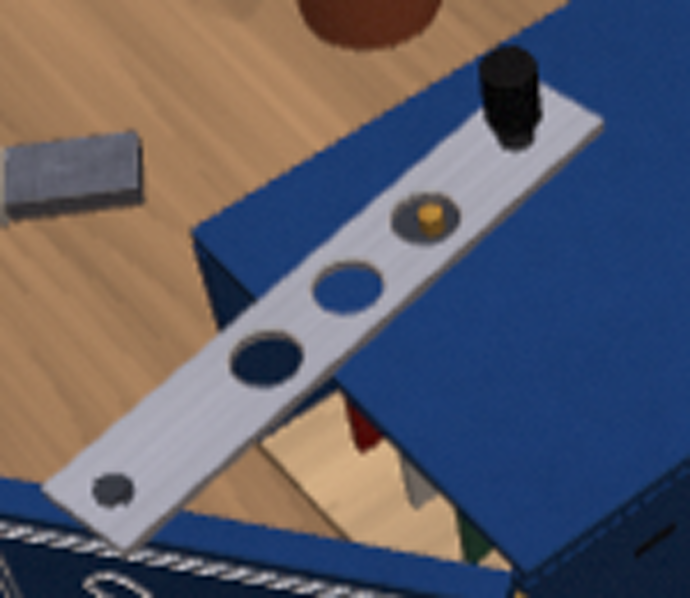

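View pics/zb.png

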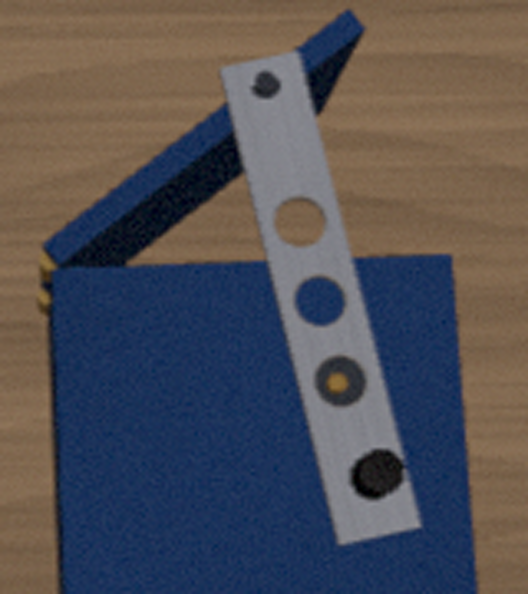

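```bash
python3 - <<'E'
from h import *
S=load('scene0');T=load('top0')
us=lambda x,y:((x+.5)/4.6-.5+150,(y+.5)/4.6-.5+150)
ut=lambda x,y:((x+.5)/3.3-.5+310,(y+.5)/3.3-.5+110)
pts=dict(knobtop=((510,67),(380,471)),pintip=((431,210),(337,381)),hole_last=((425,217),(340,381)),hole_mid=((348,288),(319,301)),hole1=((267,358),(299,221)),swivel=((113,488),(265,84)))
for n,(a,b) in pts.items():
    X=tri(S,us(*a),T,ut(*b)); print(n,X.round(4),'err',(proj(S,X)-us(*a)).round(1),(proj(T,X)-ut(*b)).round(1), 'top@z', plane(T,*ut(*b),X[2]).round(4))
# circles by masks for precise
for n,f,off in(('s',S,(150,150,300,280)),('t',T,(310,110,470,290))):
    im=f['frame'];x0,y0,x1,y1=off;c=im[y0:y1,x0:x1].astype(int)
    m=((c.max(2)<45)).astype('uint8')
    nn,l,st,ce=cv2.connectedComponentsWithStats(m)
    for i in range(1,nn):
        if st[i,4]>30: print(n,'dark',ce[i]+[x0,y0],st[i])
    r,g,b=c[...,0],c[...,1],c[...,2]
    bar=((c.min(2)>100)&(c.max(2)-c.min(2)<45)).astype('uint8')
    cs,h=cv2.findContours(bar,cv2.RETR_CCOMP,cv2.CHAIN_APPROX_NONE)
    for k,q in enumerate(cs):
        A=cv2.contourArea(q)
        if A>40: print(n,'out' if h[0][k][3]<0 else 'hole',A,[np.round(v,1) for v in cv2.minAreaRect(q)[:2]],np.round(np.array(cv2.minAreaRect(q)[0])+[x0,y0],1),cv2.minAreaRect(q)[2])
# yellow knob
E
```

```text
knobtop [ 0.4917 -0.2438  0.2007] err [-0.4 -0.1] [-0.3  0.3] top@z [ 0.4923 -0.2444  0.2007]
pintip [ 0.5447 -0.2303  0.1653] err [-0.4 -0.1] [-0.3  0.3] top@z [ 0.5452 -0.2308  0.1653]
hole_last [ 0.5459 -0.2333  0.1593] err [-0.2 -0. ] [-0.1  0.1] top@z [ 0.5462 -0.2336  0.1593]
hole_mid [ 0.5901 -0.2239  0.1582] err [-0.3 -0.1] [-0.2  0.2] top@z [ 0.5905 -0.2242  0.1582]
hole1 [ 0.6342 -0.2143  0.1599] err [-0.4 -0.1] [-0.3  0.3] top@z [ 0.6348 -0.2148  0.1599]
swivel [ 0.7111 -0.1981  0.1629] err [-0.5 -0.1] [-0.3  0.3] top@z [ 0.7117 -0.1986  0.1629]
s dark [260.64732143 170.08035714] [104  10  13  22 224]
s out 2710.0 [array([68.8, 70.1]), array([ 26.6, 150.1])] [218.8 220.1] 48.8140754699707
s hole 63.0 [array([ 24., 106.]), array([10.,  8.])] [174. 256.] 0.0
s hole 173.0 [array([57.5, 77.5]), array([14.1, 15.6])] [207.5 227.5] 45.0
s hole 155.0 [array([75., 62.]), array([16., 12.])] [225. 212.] 0.0
s hole 145.0 [array([92., 47.]), array([12.7, 14.1])] [242. 197.] 45.0
t dark [409.23684211 132.16666667] [ 94  11  15  23 114]
t dark [358.88038278 172.77990431] [ 18  40  55  41 627]
t dark [423.97560976 253.31707317] [107 137  15  14 164]
t out 3266.0 [array([96.4, 89.5]), array([149.3,  25. ])] [406.4 199.5] 75.70967864990234
t hole 217.5 [array([102.5, 115. ]), array([17., 16.])] [412.5 225. ] 0.0
t hole 218.5 [array([96.2, 90.8]), array([17. , 16.3])] [406.2 200.8] 45.0
t hole 205.0 [array([90.5, 67. ]), array([16.3, 16.3])] [400.5 177. ] 45.0
t hole 71.0 [array([80. , 25.5]), array([9.2, 9.2])] [390.  135.5] 45.0
```

```bash
python3 - <<'E'
from h import *
from scipy.spatial.transform import Rotation as R
T=load('top0');S=load('scene0')
im=T['frame'][180:330,320:465].astype(int)
m=((im[...,2]>im[...,0]*1.8)&(im[...,2]>60)).astype('uint8')
# front/side edges: right edge x per row, bottom edge y per col
E=[]
rows=[(r,np.where(m[r])[0].max()) for r in range(20,130)]
P=np.array([plane(T,c+320+.5,r+180,.15)[:2] for r,c in rows])
d=cv2.fitLine(P.astype('float32'),cv2.DIST_HUBER,0,.001,.001).ravel();print('right edge ang',np.arctan2(d[1],d[0]),d[2:])
rows=[(r,np.where(m[r])[0].min()) for r in range(20,130)]
P=np.array([plane(T,c+320-.5,r+180,.15)[:2] for r,c in rows])
d=cv2.fitLine(P.astype('float32'),cv2.DIST_HUBER,0,.001,.001).ravel();print('left edge ang',np.arctan2(d[1],d[0]),d[2:])
cols=[(np.where(m[:,c])[0].max(),c) for c in range(15,125)]
P=np.array([plane(T,c+320,r+180+.5,.15)[:2] for r,c in cols])
d=cv2.fitLine(P.astype('float32'),cv2.DIST_HUBER,0,.001,.001).ravel();print('back edge ang',np.arctan2(d[1],d[0]),d[2:])
# holes by mask centres
for n,a,b in(('last',(242,197),(412.5,225)),('mid',(225,212),(406.2,200.8)),('h1',(207.5,227.5),(400.5,177)),('sw',(174,256),(390,135.5))):
    print(n,tri(S,a,T,b).round(4),plane(T,*b,.162).round(4))
s=manip.state();r=R.from_quat(s['eef_rot']);print('x',r.apply([1,0,0]).round(4),'y',r.apply([0,1,0]).round(4))
E
```

```text
right edge ang 0.02090931 [ 0.50448674 -0.30091554]
left edge ang 0.023451833 [ 0.49746433 -0.08216964]
back edge ang -1.5463281 [ 0.3765341 -0.1877577]
last [ 0.5461 -0.233   0.1591] [ 0.5459 -0.2327  0.162 ]
mid [ 0.5903 -0.2237  0.159 ] [ 0.5898 -0.2234  0.162 ]
h1 [ 0.634  -0.2151  0.1587] [ 0.6335 -0.2149  0.162 ]
sw [ 0.7112 -0.1986  0.1614] [ 0.7113 -0.1988  0.162 ]
x [-1.0e-04  1.1e-03 -1.0e+00] y [ 0.2258 -0.9742 -0.0011]
```

Heights measured from two views: bar top 0.159, pin tip 0.165 and knob top 0.201, which agree with the text to about 3 mm. The knob is at (0.491,-0.244) with bar yaw 0.206, and the pin at (0.545,-0.231) with box yaw 0.023. That puts the knob's goal at (0.445,-0.2385) with yaw 0.078. First I'll approach above the knob.

Call:
jog_arm:
  deltas:
    - {"linear": [5, 7, 4], "angular": [0, 0, 0], "grip": 1}
    - {"linear": [10, 14, 7], "angular": [0, 0, 0], "grip": 1}
    - {"linear": [15, 21, 7], "angular": [0, 0, 0], "grip": 1}
    - {"linear": [19, 25, 7], "angular": [0, 0, -0.02], "grip": 1}
    - {"linear": [24, 29, 6], "angular": [0, 0, -0.02], "grip": 1}
    - {"linear": [29, 33, 5], "angular": [0, 0, -0.02], "grip": 1}
    - {"linear": [33, 35.5, 3], "angular": [0, 0, -0.02], "grip": 1}
    - {"linear": [35, 36.4, 2], "angular": [0, 0, -0.02], "grip": 1}
    - {"linear": [35, 36.4, 2], "angular": [0, 0, -0.02], "grip": 1}
    - {"linear": [35, 36.4, 2], "angular": [0, 0, -0.02], "grip": 1}
    - {"linear": [35, 36.4, 2], "angular": [0, 0, -0.02], "grip": 1}
    - {"linear": [35, 36.4, 2], "angular": [0, 0, -0.02], "grip": 1}
  newtons: 15

```text
time: 1.6
tcp_pos: [0.4905, -0.2456, 0.2422]
eef_rot: [0.703, 0.073, -0.703, 0.073]
contact_force: [0.6, -0.8, -0.6]
width: 0.0911
```

```bash
python3 - <<'E'
from h import *
f=grab('scene','s1'); cv2.imwrite('pics/s1z.png',cv2.resize(f['frame'][60:290,130:400],None,fx=2.5,fy=2.5)[:,:,::-1])
s=manip.state();print(s['tcp_pos'],s['contact_force'])
E
```

```text
[ 0.49059522 -0.24556849  0.24225832] [ 0.91622089 -0.21039012 -0.27564141]
```

View pics/s1z.png

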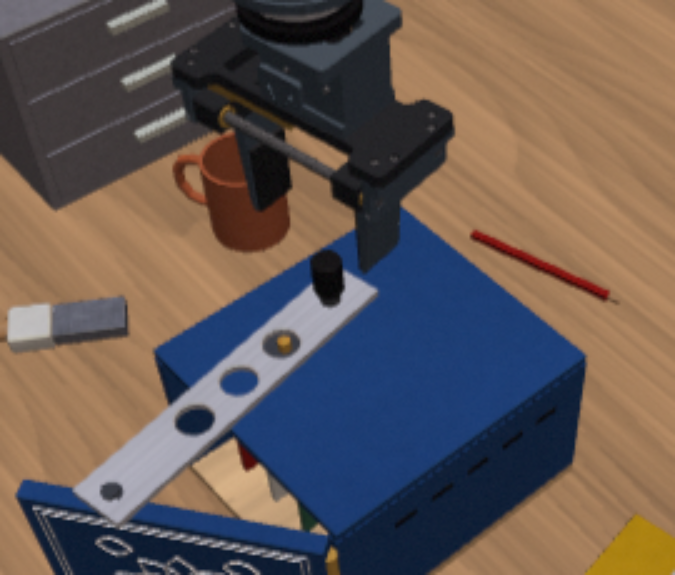

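The open fingers stand over the blue knob (about (325,265) in this crop), one on each side of the bar. Next I'll descend and close.

Call:
jog_arm:
  deltas:
    - {"linear": [0.1, 0.1, -3], "angular": [0, 0, 0], "grip": 1}
    - {"linear": [0.1, 0.1, -5], "angular": [0, 0, 0], "grip": 1}
    - {"linear": [0.1, 0.1, -6.1], "angular": [0, 0, 0], "grip": 1}
    - {"linear": [0.1, 0.1, -6.1], "angular": [0, 0, 0], "grip": 1}
    - {"linear": [0.1, 0.1, -6.1], "angular": [0, 0, 0], "grip": 0.15}
    - {"linear": [0.1, 0.1, -6.1], "angular": [0, 0, 0], "grip": 0.15}
    - {"linear": [0.1, 0.1, -6.1], "angular": [0, 0, 0], "grip": 0.15}
    - {"linear": [0.1, 0.1, -6.1], "angular": [0, 0, 0], "grip": 0.15}
    - {"linear": [0.1, 0.1, -6.1], "angular": [0, 0, 0], "grip": 0.15}
    - {"linear": [0.1, 0.1, -6.1], "angular": [0, 0, 0], "grip": 0.15}
  newtons: 20

```text
time: 2.9
tcp_pos: [0.4922, -0.2438, 0.1809]
eef_rot: [0.703, 0.073, -0.703, 0.073]
contact_force: [-0.5, -0.3, -0.9]
width: 0.0341
```

Call:
jog_arm:
  deltas:
    - {"grip": 0.15, "linear": [0, 0, 0], "angular": [0, 0, 0]}
    - {"grip": 0.1, "linear": [0, 0, 0], "angular": [0, 0, 0]}
    - {"grip": 0.1, "linear": [0, 0, 0], "angular": [0, 0, 0]}
    - {"grip": 0.1, "linear": [0, 0, 0], "angular": [0, 0, 0]}
    - {"grip": 0.1, "linear": [0, 0, 0], "angular": [0, 0, 0]}

```text
time: 3.52
tcp_pos: [0.4921, -0.2438, 0.1809]
eef_rot: [-0.703, -0.073, 0.703, -0.073]
contact_force: [-0.5, -0.1, -0.3]
width: 0.0238
```

The knob is gripped, with an opening of 23.8 mm against its 24 mm. Next I'll lift.

Call:
jog_arm:
  deltas:
    - {"grip": 0.1, "linear": [0, 0, 0.7], "angular": [0, 0, 0]}
    - {"grip": 0.1, "linear": [0, 0, 1.4], "angular": [0, 0, 0]}
    - {"grip": 0.1, "linear": [0.1, 0, 2.1], "angular": [0, 0, 0]}
    - {"grip": 0.1, "linear": [0.1, 0, 2.8], "angular": [0, 0, 0]}
    - {"grip": 0.1, "linear": [0.2, 0, 3.5], "angular": [0, 0, 0]}
    - {"grip": 0.1, "linear": [0.3, 0, 4.2], "angular": [0, 0, 0]}
    - {"grip": 0.1, "linear": [0.4, 0, 4.7], "angular": [0, 0, 0]}
    - {"grip": 0.1, "linear": [0.4, 0, 4.7], "angular": [0, 0, 0]}
    - {"grip": 0.1, "linear": [0.4, 0, 4.7], "angular": [0, 0, 0]}

```text
time: 4.65
tcp_pos: [0.4961, -0.2438, 0.2277]
eef_rot: [-0.703, -0.073, 0.703, -0.073]
contact_force: [-0.0, -0.6, -2.4]
width: 0.0237
```

```bash
python3 - <<'E'
from h import *
f=grab('scene','s2'); a=cv2.resize(f['frame'][80:290,130:320],None,fx=2,fy=2)
f=grab('top','t2'); b=cv2.resize(f['frame'][100:310,300:490],None,fx=2,fy=2)
cv2.imwrite('pics/z2.png',np.hstack([a,b])[:,:,::-1])
s=manip.state();print(s['tcp_pos'],s['contact_force'],s['width'])
E
```

```text
[ 0.49606793 -0.2438143   0.22769804] [-0.4989572  -0.48558727 -1.27780039] 0.023367688754262365
```

View pics/z2.png

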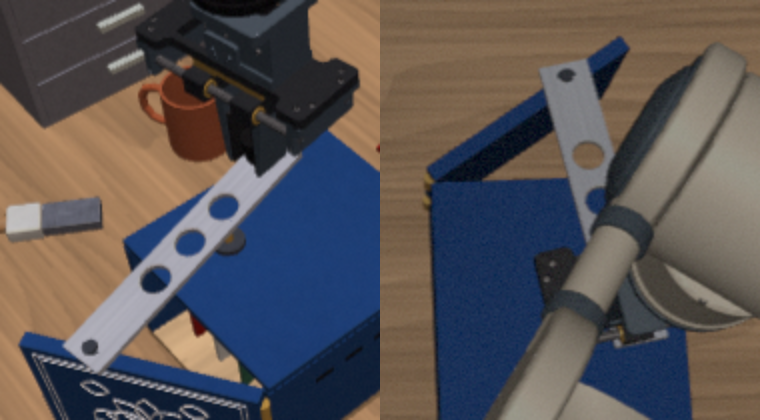

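The stay is clear of the pin: in the scene crop, the pin is visible below the bar at (232,240) and the bar is tipped up. Next I'll draw it back and turn it towards the goal yaw.

Call:
jog_arm:
  deltas:
    - {"grip": 0.1, "linear": [-0.5, 0.05, 0], "angular": [0, 0, -0.01]}
    - {"grip": 0.1, "linear": [-1.1, 0.1, 0], "angular": [0, 0, -0.03]}
    - {"grip": 0.1, "linear": [-1.8, 0.2, 0], "angular": [0, 0, -0.05]}
    - {"grip": 0.1, "linear": [-2.5, 0.3, 0], "angular": [0, 0, -0.07]}
    - {"grip": 0.1, "linear": [-3.2, 0.4, 0], "angular": [0, 0, -0.09]}
    - {"grip": 0.1, "linear": [-3.9, 0.5, 0], "angular": [0, 0, -0.11]}
    - {"grip": 0.1, "linear": [-4.4, 0.58, 0], "angular": [0, 0, -0.128]}
    - {"grip": 0.1, "linear": [-4.6, 0.58, 0], "angular": [0, 0, -0.128]}
    - {"grip": 0.1, "linear": [-4.6, 0.58, 0], "angular": [0, 0, -0.128]}
    - {"grip": 0.1, "linear": [-4.6, 0.58, 0], "angular": [0, 0, -0.128]}

```text
time: 6.0
tcp_pos: [0.4502, -0.2381, 0.2279]
eef_rot: [-0.706, -0.028, 0.707, -0.028]
contact_force: [-0.9, 0.5, -1.8]
width: 0.0235
```

```bash
python3 - <<'E'
from h import *
f=grab('scene','s3'); a=cv2.resize(f['frame'][80:290,130:320],None,fx=2,fy=2)
f=grab('top','t3'); b=cv2.resize(f['frame'][100:310,300:490],None,fx=2,fy=2)
cv2.imwrite('pics/z3.png',np.hstack([a,b])[:,:,::-1])
s=manip.state();print(s['tcp_pos'],s['contact_force'],s['width'])
E
```

```text
[ 0.4502315  -0.23806548  0.22786474] [-0.85851769  1.0727678  -1.84544563] 0.023551154304383985
```

View pics/z3.png

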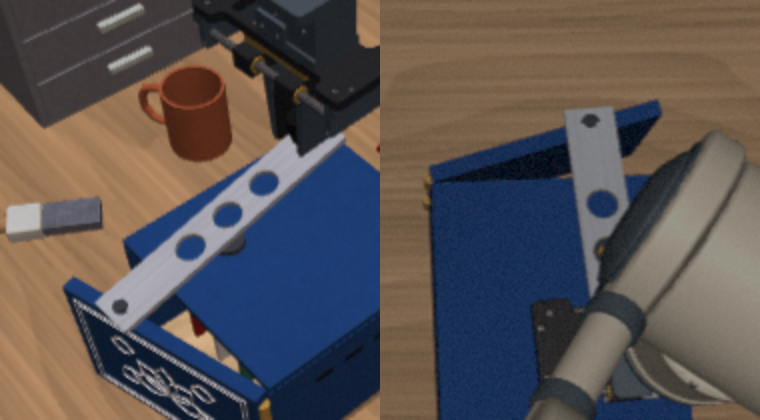

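```bash
python3 - <<'E'
from h import *
S=load('s3');T=load('t3')
for n,f,c in(('s',S,(190,233)),('t',T,(405,160))):
    w=f['frame'][c[1]-9:c[1]+10,c[0]-10:c[0]+11].max(2)
    m=(w<110).astype('uint8');nn,l,st,ce=cv2.connectedComponentsWithStats(m);print(n,[(ce[i]+[c[0]-10,c[1]-9],st[i,4]) for i in range(1,nn)])
X=tri(S,(190.2,233.3),T,(405,160));print(X)
E
```

```text
s [(array([180., 226.]), np.int32(1)), (array([189.59090909, 233.06818182]), np.int32(44)), (array([181.76190476, 239.38095238]), np.int32(21)), (array([199., 241.]), np.int32(10))]
t [(array([404.54716981, 159.86792453]), np.int32(53))]
[ 0.66469976 -0.22378426  0.15954046]
```

The swivel measures about (0.665,-0.223), which is where the tipped bar should put it. Next I'll lower, moving slightly back in x as the bar levels.

Call:
jog_arm:
  deltas:
    - {"grip": 0.1, "linear": [0, 0, -0.6], "angular": [0, 0, 0]}
    - {"grip": 0.1, "linear": [0, 0, -1.2], "angular": [0, 0, 0]}
    - {"grip": 0.1, "linear": [0, 0, -1.8], "angular": [0, 0, 0]}
    - {"grip": 0.1, "linear": [0, 0, -2.4], "angular": [0, 0, 0]}
    - {"grip": 0.1, "linear": [-0.1, 0, -3.0], "angular": [0, 0, 0]}
    - {"grip": 0.1, "linear": [-0.2, 0, -3.5], "angular": [0, 0, 0]}
    - {"grip": 0.1, "linear": [-0.3, 0, -4.0], "angular": [0, 0, 0]}
    - {"grip": 0.1, "linear": [-0.4, 0, -4.4], "angular": [0, 0, 0]}
    - {"grip": 0.1, "linear": [-0.4, 0, -4.6], "angular": [0, 0, 0]}
    - {"grip": 0.1, "linear": [-0.4, 0, -4.6], "angular": [0, 0, 0]}

```text
time: 7.35
tcp_pos: [0.4461, -0.238, 0.1819]
eef_rot: [-0.707, -0.028, 0.707, -0.028]
contact_force: [-1.0, -0.1, 0.5]
width: 0.0233
```

```bash
python3 - <<'E'
from h import *
f=grab('scene','s4'); a=cv2.resize(f['frame'][130:290,130:320],None,fx=4,fy=4,interpolation=cv2.INTER_CUBIC)
f=grab('top','t4')
cv2.imwrite('pics/z4.png',a[:590][:,:,::-1])
s=manip.state();print(s['tcp_pos'],s['contact_force'],s['width'])
E
```

```text
[ 0.44618754 -0.23808533  0.1820267 ] [-0.8096693   0.17519548  0.73202986] 0.0233079254638691
```

View pics/z4.png

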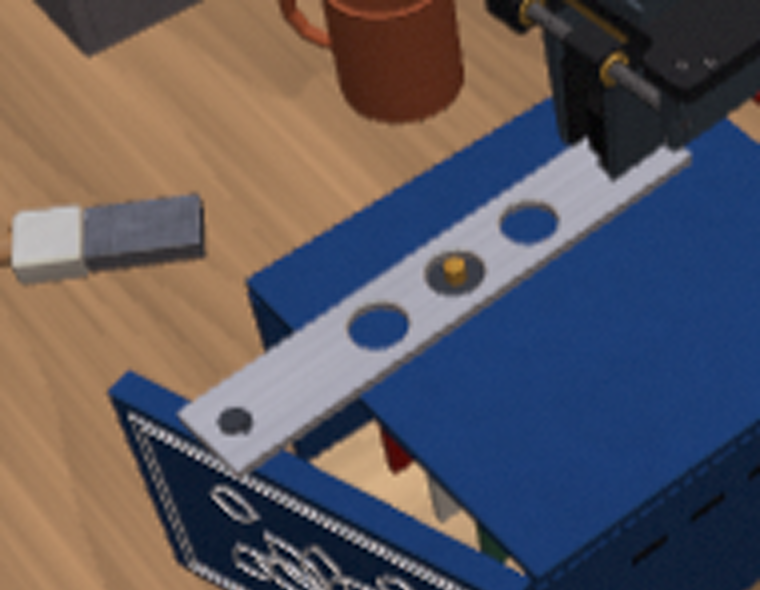

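The pin (455,268) now stands in the middle hole (centre about 455,273), and the bar lies flat. Next I'll open, pause and retreat upward.

Call:
jog_arm:
  deltas:
    - {"grip": 0.5, "linear": [0, 0, -0.1], "angular": [0, 0, 0]}
    - {"grip": 0.7, "linear": [0, 0, -0.1], "angular": [0, 0, 0]}
    - {"grip": 0.7, "linear": [0, 0, -0.1], "angular": [0, 0, 0]}
    - {"grip": 0.7, "linear": [0, 0, -0.1], "angular": [0, 0, 0]}
    - {"grip": 0.7, "linear": [0, 0, 1], "angular": [0, 0, 0]}
    - {"grip": 0.7, "linear": [0, 0, 3], "angular": [0, 0, 0]}
    - {"grip": 0.7, "linear": [0, 0, 6], "angular": [0, 0, 0]}
    - {"grip": 0.7, "linear": [0, 0, 10], "angular": [0, 0, 0]}
    - {"grip": 0.7, "linear": [0, -4, 14], "angular": [0, 0, 0]}
    - {"grip": 0.7, "linear": [-1, -9, 16], "angular": [0, 0, 0]}
    - {"grip": 0.7, "linear": [-2, -14, 16], "angular": [0, 0, 0]}
    - {"grip": 0.7, "linear": [-4, -18, 16], "angular": [0, 0, 0]}

```text
time: 8.95
tcp_pos: [0.4058, -0.4198, 0.3428]
eef_rot: [0.707, 0.028, -0.706, 0.029]
contact_force: [-0.3, 0.3, -0.3]
width: 0.0638
```

Call:
jog_arm:
  deltas:
    - {"grip": 0.7, "linear": [-2, -5, 0], "angular": [0, 0, 0]}
    - {"grip": 0.7, "linear": [-4, -9, 0], "angular": [0, 0, 0]}
    - {"grip": 0.7, "linear": [-4, -9, 0], "angular": [0, 0, 0]}
    - {"grip": 0.7, "linear": [-4, -9, 0], "angular": [0, 0, 0]}

```text
time: 9.45
tcp_pos: [0.3662, -0.5077, 0.3424]
eef_rot: [0.707, 0.028, -0.706, 0.028]
contact_force: [0.5, 0.7, -0.2]
width: 0.0641
```

```bash
python3 - <<'E'
from h import *
f=grab('scene','s5'); a=cv2.resize(f['frame'][130:290,150:340],None,fx=2,fy=2,interpolation=cv2.INTER_CUBIC)
f=grab('top','t5'); b=cv2.resize(f['frame'][130:290,300:490],None,fx=2,fy=2,interpolation=cv2.INTER_CUBIC)
cv2.imwrite('pics/z5.png',np.hstack([a,b])[:,:,::-1])
s=manip.state();print(s['tcp_pos'],s['contact_force'],s['width'])
d=cv2.absdiff(load('top0')['frame'],f['frame'])[140:320,110:270].max(2);print('yellow diff',np.mean(d>40))
E
```

```text
[ 0.366694   -0.50713663  0.34241645] [ 0.00417152  0.00850398 -0.30117833] 0.0638855210145515
yellow diff 0.0
```

View pics/z5.png

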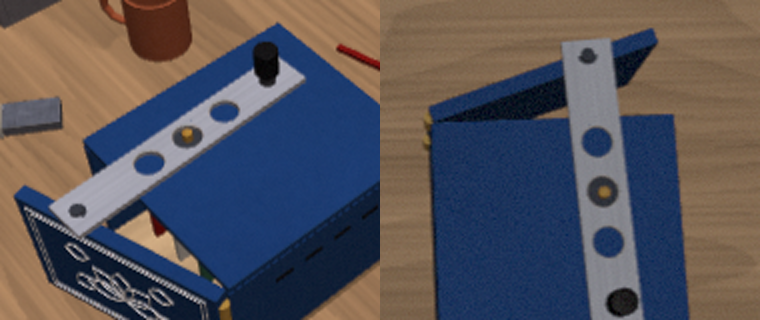

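The pin is in the middle hole in both views, at (187,134) in the scene crop and (603,191) in the top crop. The bar is flat. Before handing in, I'll check this with numbers.

```bash
python3 - <<'E'
from h import *
S=load('s5');T=load('t5')
us=lambda x,y:((x+.5)/2-.5+150,(y+.5)/2-.5+130)
ut=lambda x,y:((x-380+.5)/2-.5+300,(y+.5)/2-.5+130)
for n,a,b in(('hole',(187.5,136),(602.5,191)),('pin',(187,133),(603,191)),('h1',(149,163),(597,142)),('h3',(225,111),(608,241)),('knobtop',(265,48),(623,301))):
    print(n,tri(S,us(*a),T,ut(*b)).round(4))
manip.close_job()
E
```

```text
hole [ 0.5454 -0.23    0.1593]
pin [ 0.545 -0.23   0.163]
h1 [ 0.5902 -0.2273  0.1579]
h3 [ 0.5005 -0.2327  0.1592]
knobtop [ 0.4456 -0.236   0.2034]
the job is handed in; nothing more can be done
```

The blue stay's middle hole is now over the pin, the bar lies flat, and the blue door is left half open. I handed the job in at about 9.5 s of the 38 s allowed; it reports no verdict.

I gripped the knob across the bar at 20 N and lifted it 47 mm. Then I drew it back about 46 mm and turned it 0.128 rad, lowered it over the pin, let go and backed away.

My last checks, with lengths measured from the two camera views:

| Check | Result |
|---|---|
| Middle hole's distance from the pin | under 1 mm (limit 13 mm) |
| Height of the three holes on the bar's top face | 0.158–0.159 m, the same as the resting height at the start |
| Yellow stay | no pixel change in the top view |
| Gripper | clear of everything, wrist force about zero |

The measured heights came out about 1–4 mm below the text's values throughout (pin tip 0.163–0.165 m against 0.168 m). That is a little more than the stated camera calibration of about 2 mm. No check failed.

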